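Tighten the boring bit and key in the spindle start

ROBOT

A 7-joint arm with a two-finger parallel gripper is mounted at the origin on the work surface. World frame = base frame: x ahead of the robot, y to its left, z up, the work surface at z = 0. Lengths are in mm, angles in rad, forces in N, time in s.
With the tool pointing down it reaches from about 400 to 900 mm from the base axis. Payload 5.6 kg.
Tool frame: the origin (TCP) lies midway between the tips of the shut fingers; the grasp point (between the pads) lies 19 mm behind it; z points along the fingers, y is the line along which they close (so a half turn about z gives the same grasp; the last joint's range is limited). The gripper opens to 92 mm and grips with 3 to 60 N. Pads are 20 mm wide; open, the fingers measure 128 mm over their backs; the gripper's body (75 mm by 189 mm) begins 69 mm behind the grasp point.
Start: joints at [1.296, 0.468, -0.012, 1.603, 0.006, 1.071, -0.056], TCP at [149.281, -632.633, 214.592] pointing down, gripper open.
Joint ranges: [-2.53, 2.53], [-0.31, 2.02], [-1.57, 1.55], [0.28, 2.44], [-1.29, 4.43], [0.15, 1.84], [-2.92, 2.92]. Speed limits (rad/s): [2.57, 2.57, 3.14, 3.14, 3.14, 3.14, 3.14].

INTERFACE

Orientations are given as a rotation vector (axis times angle).
In Python, from cell import robot, grip, kin, viewer gives the robot as it stands. Calls block until the motion is done:
- robot.movep(position, orientation): joint-space move of the TCP to a pose.
- robot.servo_line(position, feed=150, rotation=None): straight line of the TCP; rotation=None keeps the orientation; feed is the mean speed in mm/s.
- robot.goto_joints(angles): joint-space move.
- grip(opening, newtons=None): opening from 0.0 (shut) to 1.0 (fully open); newtons is the grip in N (None keeps the last); returns when the fingers have stopped.
- robot.hold(seconds).
- kin.ik(position, orientation): joint angles nearest the present ones, or None.
- robot.observe(): the state.
- viewer.read_camera(name): name is "scene" or "top" or "wrist"; returns the picture (420x560x3 uint8, red, green, blue); there is no depth.
- viewer.camera_info(name): a dict with "camera_matrix" (3x3 intrinsics, pixels), "k1" (the pictures are not rectified: a ray, as slopes to the right and down, at radius r is drawn at 1 + k1 r^2 times it, then the intrinsics apply), "R" (3x3) and "t" (3): a world point X has camera coordinates R X + t. Camera axes: x right, y down, z forward; pixel columns grow to the right and rows downward; lengths in mm; the calibration is good to about 2 mm. A picture is of the moment at which its call begins: read the wrist's pose just before it. camera_info takes no time and is no camera call; for the wrist camera it gives the pose at the moment of the call.
A pose or a line that the arm cannot do raises robot.IKError and nothing moves.
- robot.job_done(): hands the job in; it is judged then, once.
Trained networks look in the newest picture that a camera, given by its name, has taken for a name from the list of things; names that differ only in an ending like _2 or _b are one class to them, and where a whole thing is asked for, a point or a joint stands for the part that bears it (a point fixed in the world has none). Each returns a list of dicts, best first, with "confidence" (0 to 1); they miss things now and then, are a little off and sometimes report something else, mostly with a low value. They report only what shows in the picture. A call takes as long as a camera call. They do not tell look-alikes from the thing itself.
- viewer.silhouettes(name, camera): "mask" (420x560 bool, what is visible of it).
- viewer.pinpoint(name, camera): "at" ([x, y, z] in mm, in the coordinates of the camera as it stood for that picture, good to about 4 mm: a listed point, or the origin of a listed thing).
The state is a dict: "t": time; "joints": joint angles; "joint_velocities": joint speeds; "joint_torque": joint torques, N m; "tcp_pos": TCP position; "tcp_rot": TCP orientation; "contact_force": force on the tool from outside, world axes, zero at the start; "wrist_torque": the same for the moment, N m; "grip_width": opening from 0.0 (shut) to 1.0 (fully open); "grip_force": force on a finger pad.
Only numpy, scipy, OpenCV 4.12 (cv2) and the standard library are available. Lean on these libraries where they do the work, as an engineer would, in place of code of your own. Each camera call takes 0.05 s, during which the arm holds its last target. There are 200 camera calls.

TASK

Get the boring spindle running: first turn the chuck's ribbed sleeve clockwise until its three jaws grip the bit tightly, and slide the clear shutter fully into its parking bay so that the keys are free. Only when the bit is tight, press four white keys one at a time, each fully home and let up again before the next: the ring, then the cross, then the long bar, and last the triangle. Never press the disc or the square key, leave the glue bottle, the wooden offcut and the marking gauge where they are, and finish with the bit still tight, the shutter parked and all keys up.

Things in the scene. Friction and masses are not known exactly. Their poses are not given: they have to be found in the camera images.
- unit: fixed boring unit: green block, steel bed plate on top 55 mm above the table. Origin at table height under the chuck's axis, z up, x roughly away from the robot (turned up to 0.5 rad). The bed spans x -80 to 110 mm, y -80 to 80 mm. A plywood fence along y, 130 mm long, 10 mm thick, top at 120 mm, has its face 51 mm from the chuck's axis on the -x side. Stands left or right
- chuck_top (a point): centre of the sleeve's top rim on the chuck's upright axis, 100 mm above the table. The sleeve: black ribbed round tube, 39 mm diameter (ribs are look only, 42 mm), side from 60 to 100 mm above the table. The three jaws stand 12 mm above the rim, within 14 mm of the axis; the bit's top is 28 mm above the rim. Grip the sleeve from above, a finger either side, and twist
- sleeve (a joint): turn of the chuck sleeve, rad, growing clockwise seen from above (tightening). It starts between 0 and 0.35; the jaws meet the bit at about 1.1 and a hard stop is at 1.4; turn it there, let go, and it eases back to about 1.18 and stays, the bit held firmly (friction 0.06 N m). The three jaws move in together, 3 mm per rad
- bit: loose steel boring bit standing in the chuck: shank 8 mm diameter, 60 mm long, head 14 mm diameter, 9 mm high on top. Origin at the centre of its foot, z along the bit. While the jaws are open it can lean a degree or two
- jaw0: one of three equal chuck jaws, steel, 6.5 mm (radial) x 6 x 25 mm high; origin on the chuck's axis 87 mm above the table; moves inward by the joint, 3 mm per rad of sleeve
- jaw1: second chuck jaw, same (the third is not listed)
- panel: fixed key panel, dark steel box 140 (x) x 230 (y) x 30 mm high; origin under its centre at table height, z up, x roughly away from the robot (turned up to 0.5 rad). Six white keys in two rows, at x = -25, +25 and y = -85, -35, +15 mm; which key is where varies. Rails along y at x = +-63 mm, 6 mm wide, tops 47 mm above the table. The end beyond y = 53 mm is the empty parking bay
- shutter_tab (a point): middle of the top edge of the clear shutter's tab, 76 mm above the table. Tab: upright aluminium plate, 70 mm along panel x, 8 mm thick along y, 25 mm high, in the middle of the shutter plate (118 mm along panel x, 54 mm along y, 3 mm thick, top 51 mm above the table, above the keys). The shutter slides along panel +y to the bay; it blocks the keys under it
- shutter (a joint): travel of the shutter, m, along panel +y: 0 = over the keys at panel y = -85 mm, 0.165 = against its stop in the bay, clear of all keys; it starts between 0 and 0.10, slides with about 1.2 N of friction and stays where left
- glue: bystander: glue bottle, black with red cap, 48 mm diameter, 120 mm tall, standing on the table beyond the panel on its +x side; origin at the centre of its foot
- offcut: bystander: wooden offcut 24 x 50 x 20 mm lying on the boring unit's bed, about 55 mm or more clear of the chuck's axis on the unit's +x side; origin at the centre of its underside
- gauge: bystander: wooden marking gauge lying on the table beyond the work: stem 200 mm along its y, head 60 x 25 x 60 mm; origin under its middle at table height
- top_ring (a point): centre of the top of the ring key: a flat ring, 30 mm across with a 16 mm hole, white; top 44 mm above the table when up, in a black 40 x 42 mm bezel whose top is 34 mm above the table
- key_ring (a joint): how far the ring key is pressed, m: 0 up, 0.006 fully home; spring, 1.5 N to start and 5 N fully home, springs back when let go
- top_cross (a point): centre of the top of the cross key: a plus-shaped cross, 30 mm across, arms 11 mm wide, white; top 44 mm above the table when up, in a black 40 x 42 mm bezel whose top is 34 mm above the table
- key_cross (a joint): how far the cross key is pressed, m: 0 up, 0.006 fully home; spring, 1.5 N to start and 5 N fully home, springs back when let go
- top_bar (a point): centre of the top of the bar key: one slim straight bar, 12 x 32 mm, long side along the panel's y, white; top 44 mm above the table when up, in a black 40 x 42 mm bezel whose top is 34 mm above the table
- key_bar (a joint): how far the bar key is pressed, m: 0 up, 0.006 fully home; spring, 1.5 N to start and 5 N fully home, springs back when let go
- top_triangle (a point): centre of the top of the triangle key: an equal-sided triangle, 33 mm a side, white; top 44 mm above the table when up, in a black 40 x 42 mm bezel whose top is 34 mm above the table
- key_triangle (a joint): how far the triangle key is pressed, m: 0 up, 0.006 fully home; spring, 1.5 N to start and 5 N fully home, springs back when let go
- top_disc (a point): centre of the top of the disc key: a plain full disc, 28 mm across, white; top 44 mm above the table when up, in a black 40 x 42 mm bezel whose top is 34 mm above the table
- key_disc (a joint): how far the disc key is pressed, m: 0 up, 0.006 fully home; spring, 1.5 N to start and 5 N fully home, springs back when let go
- top_square (a point): centre of the top of the square key: a plain full square, 25 mm a side, white; top 44 mm above the table when up, in a black 40 x 42 mm bezel whose top is 34 mm above the table
- key_square (a joint): how far the square key is pressed, m: 0 up, 0.006 fully home; spring, 1.5 N to start and 5 N fully home, springs back when let go
Not all that is in view belongs to the job. There is more than one size of the unit; the job needs the larger.

How it is judged:
By the outcome, as a careful person would: the job done as asked, in the order asked, and still so for the second after the job is handed in, with the robot touching nothing.
It also fails if it takes over 61 s, if anything falls off the work surface, if the arm or the gripper's body presses on something with over 40 N, if the wrist force passes 120 N, or if a joint passes its speed limit or range.

## Working session

There is one attempt and no reset: what is moved stays moved. The work goes in short steps, each a Python script; the robot and the scene stay as the last script left them, time stands still between calls to the robot, and variables do not carry over. Pictures are saved under pics/ and viewed, at most 10 in all, crops included, and the job is handed in when it is done.

```bash
ls; mkdir -p pics; cat > h.py <<'E'
import numpy as np, cv2
from cell import robot, grip, kin, viewer
def toworld(p,ci): return np.array(ci["R"]).T@(np.array(p)-np.array(ci["t"]))
def save(img,name): cv2.imwrite("pics/"+name, cv2.cvtColor(img,cv2.COLOR_RGB2BGR))
def ray_z(uv,ci,z):
    """pixel -> world at height z"""
    K=np.array(ci["camera_matrix"]);R=np.array(ci["R"]);t=np.array(ci["t"])
    n=cv2.undistortPoints(np.array([[uv]],float),K,np.array([ci["k1"],0,0,0,0.]))[0,0]
    d=R.T@np.array([n[0],n[1],1]);c=-R.T@t
    return c+d*(z-c[2])/d[2]
def px(X,ci):
    K=np.array(ci["camera_matrix"]);R=np.array(ci["R"]);t=np.array(ci["t"])
    return cv2.projectPoints(np.array([X],float),cv2.Rodrigues(R)[0],t.astype(float),K,np.array([ci["k1"],0,0,0,0.]))[0][0,0]
E
python3 - <<'E'
from h import *
s=robot.observe();print(s["t"],s["tcp_rot"],s["grip_width"])
ims=[]
for c in ("top","scene"):
    im=viewer.read_camera(c);ci=viewer.camera_info(c)
    save(cv2.resize(im,(800,600)),c+".png")
    for n in ["unit","chuck_top","panel","shutter_tab","glue","offcut","gauge","top_ring","top_cross","top_bar","top_triangle","top_disc","top_square"]:
        print(c,n,[(round(d["confidence"],2),toworld(d["at"],ci).round(0).tolist(),px(toworld(d["at"],ci),ci).round().tolist()) for d in viewer.pinpoint(n,c)[:3]])
print(robot.observe()["t"])
E
```

```text
pics
0.0 [-3.11877862e+00 -3.63099708e-01  4.97776971e-04] 0.9958103974581254
top unit [(0.72, [507.0, 174.0, -2.0], [204.0, 220.0]), (0.57, [264.0, 217.0, -3.0], [187.0, 320.0])]
top chuck_top [(0.72, [266.0, 215.0, 77.0], [180.0, 324.0]), (0.56, [510.0, 174.0, 102.0], [196.0, 216.0])]
top panel [(0.88, [535.0, -187.0, -1.0], [352.0, 208.0])]
top shutter_tab [(0.61, [526.0, -227.0, 77.0], [373.0, 208.0]), (0.31, [507.0, 170.0, -1.0], [206.0, 220.0])]
top glue []
top offcut [(0.56, [583.0, 136.0, 54.0], [216.0, 186.0])]
top gauge [(0.65, [793.0, 106.0, -4.0], [232.0, 106.0])]
top top_ring []
top top_cross [(0.66, [534.0, -278.0, 41.0], [392.0, 206.0]), (0.18, [506.0, 171.0, -1.0], [205.0, 221.0])]
top top_bar [(0.66, [516.0, -169.0, 43.0], [346.0, 214.0])]
top top_triangle [(0.5, [565.0, -187.0, 42.0], [354.0, 193.0])]
top top_disc [(0.54, [486.0, -263.0, 44.0], [386.0, 227.0])]
top top_square []
scene unit [(0.87, [267.0, 213.0, 1.0], [256.0, 119.0]), (0.64, [514.0, 167.0, -2.0], [323.0, 176.0])]
scene chuck_top [(0.88, [266.0, 216.0, 75.0], [254.0, 98.0]), (0.7, [514.0, 166.0, 96.0], [326.0, 150.0])]
scene panel [(0.65, [541.0, -188.0, 2.0], [239.0, 293.0]), (0.26, [792.0, 101.0, -1.0], [413.0, 257.0])]
scene shutter_tab [(0.85, [529.0, -221.0, 74.0], [219.0, 290.0])]
scene glue [(0.86, [653.0, -243.0, -0.0], [266.0, 349.0])]
scene offcut [(0.74, [589.0, 140.0, 53.0], [346.0, 185.0])]
scene gauge [(0.67, [793.0, 102.0, -1.0], [414.0, 257.0]), (0.52, [492.0, -264.0, 42.0], [193.0, 302.0])]
scene top_ring [(0.3, [588.0, 139.0, 52.0], [346.0, 186.0])]
scene top_cross [(0.71, [535.0, -280.0, 44.0], [204.0, 322.0])]
scene top_bar [(0.73, [509.0, 167.0, 85.0], [324.0, 152.0]), (0.68, [516.0, -165.0, 45.0], [235.0, 270.0]), (0.52, [508.0, 175.0, 55.0], [325.0, 158.0])]
scene top_triangle [(0.59, [570.0, -182.0, 45.0], [250.0, 292.0])]
scene top_disc [(0.61, [490.0, -265.0, 42.0], [192.0, 302.0])]
scene top_square []
1.4
```

View pics/top.png

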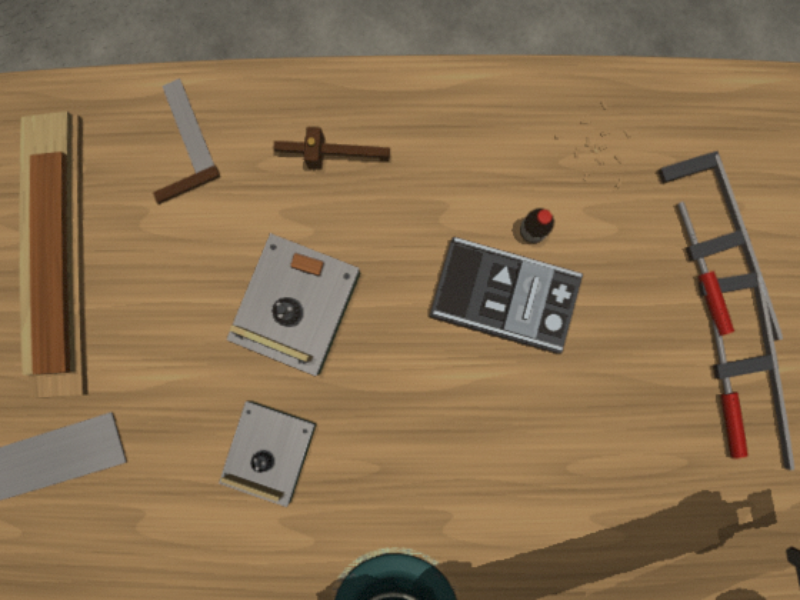

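View pics/scene.png

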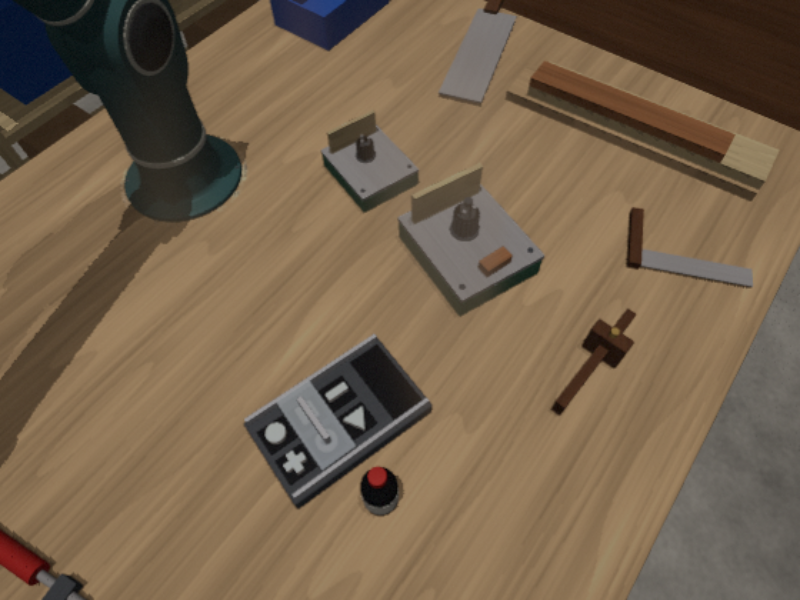

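The top view shows two units. In the 800 px image, the large one has its chuck at (287,311), a bed about 160x190 mm and the offcut on it. The small one is at (262,460), with its sleeve top at about 77 mm. The job needs the large one: its chuck top is at 100 mm, it's bigger, and it carries the offcut. The panel is at (505,295). Disc (553,322), cross (561,293), bar (495,305) and triangle (502,273) are visible, and the shutter covers the middle row. The glue bottle is at (538,225). Next I'll look closer with the wrist camera.

```bash
cat >> h.py <<'E'
from scipy.spatial.transform import Rotation as Ro
def down(psi): return (Ro.from_euler("z",psi)*Ro.from_matrix(np.diag([1.,-1,-1]))).as_rotvec()
def pins(cam,names):
    im=viewer.read_camera(cam);ci=viewer.camera_info(cam);o={}
    for n in names:
        o[n]=[(round(d["confidence"],2),toworld(d["at"],ci).round(1).tolist()) for d in viewer.pinpoint(n,cam)[:3]];print(n,o[n])
    return im,ci
E
python3 - <<'E'
from h import *
ci=viewer.camera_info("top")
a,b=[ray_z((u*.7,v*.7),ci,120) for u,v in((231,327),(312,356))]
print("fence",a,b); d=a-b; yaw=np.arctan2(-d[0],d[1]);print("unit yaw",yaw)
for z in(300,68):
  for k in(0.75,0,-0.75):
    for f in(0,np.pi,-np.pi): 
        q=kin.ik([510,171,z],down(yaw+k+f));print(z,k,f,None if q is None else np.round(q,2))
robot.movep([490,165,300],down(yaw));s=robot.observe();print(s["t"],s["joints"])
im,ci=pins("wrist",["unit","chuck_top","bit","jaw0","offcut"]); save(im,"w1.png")
print(np.array(ci["R"]).round(2),ci["t"])
E
```

```text
fence [480.71526184 248.14393037 120.        ] [435.23034482 121.27307046 120.        ]
unit yaw -0.34423901193513307
300 0.75 0 [ 0.42  0.37 -1.02  1.73  0.34  1.23 -1.84]
300 0.75 3.141592653589793 [ 0.57  0.53 -1.3   1.72  0.53  1.3   1.13]
300 0.75 -3.141592653589793 [ 0.57  0.53 -1.3   1.72  0.53  1.3   1.13]
300 0 0 [ 0.48  0.42 -1.12  1.73  0.4   1.25 -2.64]
300 0 3.141592653589793 [ 0.54  0.47 -1.22  1.73  0.47  1.28  0.44]
300 0 -3.141592653589793 [ 0.54  0.47 -1.22  1.73  0.47  1.28  0.44]
300 -0.75 0 [-1.29  0.31  1.13  1.83 -0.3   1.2  -2.74]
300 -0.75 3.141592653589793 [ 0.51  0.45 -1.17  1.73  0.43  1.26 -0.28]
300 -0.75 -3.141592653589793 [ 0.51  0.45 -1.17  1.73  0.43  1.26 -0.28]
68 0.75 0 [ 0.16  0.6  -0.7   1.95  0.54  0.78 -2.01]
68 0.75 3.141592653589793 [ 0.29  0.69 -0.89  1.94  0.71  0.86  0.99]
68 0.75 -3.141592653589793 [ 0.29  0.69 -0.89  1.94  0.71  0.86  0.99]
68 0 0 [ 0.12  0.59 -0.65  1.95  0.5   0.77 -2.73]
68 0 3.141592653589793 [ 0.43  0.84 -1.13  1.93  0.93  1.01  0.09]
68 0 -3.141592653589793 [ 0.43  0.84 -1.13  1.93  0.93  1.01  0.09]
68 -0.75 0 [-1.06  0.64  0.89  2.03 -0.7   0.81 -2.42]
68 -0.75 3.141592653589793 [ 0.42  0.83 -1.11  1.93  0.91  0.99 -0.65]
68 -0.75 -3.141592653589793 [ 0.42  0.83 -1.11  1.93  0.91  0.99 -0.65]
4.4583 [ 0.54787238  0.39117577 -1.17081515  1.77219848  0.38116228  1.23438466
 -2.64192291]
unit [(0.86, [269.4, 210.9, -2.6])]
chuck_top [(0.73, [275.1, 214.6, 74.6]), (0.6, [515.0, 169.7, 96.4])]
bit [(0.63, [511.9, 166.3, 58.6]), (0.43, [510.4, 172.2, 89.0]), (0.41, [514.4, 169.0, 98.5])]
jaw0 [(0.57, [511.2, 167.8, 88.7]), (0.47, [504.7, 171.5, 86.9])]
offcut [(0.7, [585.6, 134.6, 53.5])]
[[-0.34 -0.94 -0.  ]
 [-0.91  0.33  0.27]
 [-0.25  0.09 -0.96]] [320.94106877 337.67454333 581.57507776]
```

View pics/w1.png

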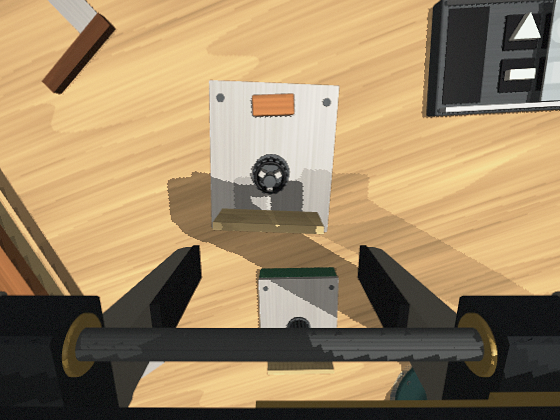

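The wrist view shows the large unit with its chuck at (270,175), the offcut at (273,105) and the fence at (268,222). The small decoy is lower down at (298,325). I'll confirm with a crop that has the expected rim and bed outlines drawn on it.

```bash
python3 - <<'E'
from h import *
im=cv2.imread("pics/w1.png");ci=viewer.camera_info("wrist")
for uv in((270,173),(270,175)): print(ray_z(uv,ci,100))
c=np.array([513,169.5]);yaw=-0.344
big=cv2.resize(im[60:250,190:360],None,fx=3.5,fy=3.5,interpolation=cv2.INTER_CUBIC)
T=lambda p:tuple(int(v) for v in ((px(p,ci)-[190,60])*3.5))
R=Ro.from_euler("z",yaw).as_matrix()
W=lambda x,y,z:R@[x,y,z]+np.r_[c,0]
for r,z,col in((19.5,100,(0,0,255)),(21,60,(255,0,0))):
    for a in np.arange(0,6.28,.15): cv2.circle(big,T(W(r*np.cos(a),r*np.sin(a),z)),1,col,-1)
bx=[(-80,-80),(110,-80),(110,80),(-80,80)]
for i in range(4): cv2.line(big,T(W(*bx[i],55)),T(W(*bx[(i+1)%4],55)),(0,255,0),1)
cv2.line(big,T(W(-51,-65,120)),T(W(-51,65,120)),(255,0,255),1)
cv2.imwrite("pics/c1.png",big)
E
```

```text
[515.8537022  167.00161712 100.        ]
[513.64983858 167.81342284 100.        ]
```

View pics/c1.png

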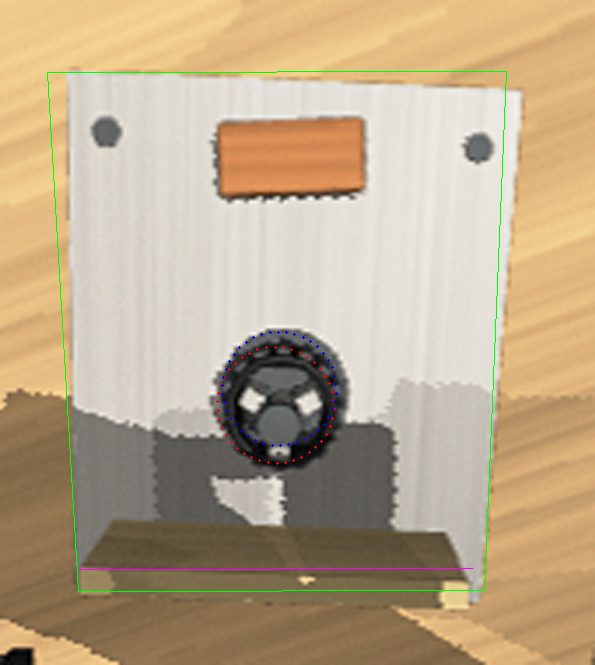

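Confirmed: this is the large unit. The real rim is about 1.4 px right of my overlay and the yaw is nearer -0.385, so the axis is at about (512.3,167.5). Now I'll grip and twist.

```bash
python3 - <<'E'
from h import *
c=[512.3,167.5];yaw=-0.385
rot=down(yaw+0.75+np.pi)
grip(0.68,25)
robot.movep([*c,170],rot)
robot.servo_line([*c,70],feed=120)
s=robot.observe();print(s["t"],s["tcp_pos"],s["joints"],s["contact_force"])
grip(0.0,25);s=robot.observe();print(s["t"],s["grip_width"]*92,s["grip_force"],s["contact_force"],s["wrist_torque"])
q=np.array(s["joints"])
for i in range(10):
    q2=q.copy();q2[6]-=0.16*(i+1)
    robot.goto_joints(q2);s=robot.observe()
    print(round(s["t"],2),round(0.16*(i+1),2),round(s["joints"][6]-q[6],3),np.round(s["wrist_torque"],2),np.round(s["contact_force"],1))
    if abs(s["wrist_torque"][2])>0.9: break
E
```

```text
9.2917 [512.6975719  167.92992791  70.61521858] [ 0.46192649  0.87608246 -1.17880529  1.92855507  0.96094772  1.04727649
  0.78054991] [-0.53130655  0.06536995 -0.3693679 ]
9.7917 37.22415701266418 25.00063916668296 [-0.19749505  5.05809496  0.04668301] [1.04435992 0.0846778  0.00860951]
10.07 0.16 -0.157 [ 0.32 -0.13 -0.03] [-0.2  1.4 -0.1]
10.34 0.32 -0.314 [ 0.16 -0.   -0.03] [-0.7  0.9  0.9]
10.62 0.48 -0.474 [-0.22 -0.08 -0.03] [-0.7 -0.8  1. ]
10.89 0.64 -0.633 [-0.52  0.1  -0.05] [-1.4 -1.4  2. ]
11.17 0.8 -0.793 [-0.91  0.21  0.  ] [-0.5 -3.5  4. ]
11.44 0.96 -0.952 [-1.12  0.37 -0.05] [-2.4 -5.6  4.4]
11.72 1.12 -1.112 [-1.21  0.4  -0.04] [-1.6 -5.9  5.6]
11.99 1.28 -1.272 [-1.31  0.51  0.07] [-2.4 -6.1  5.7]
12.27 1.44 -1.431 [-1.56  0.53  0.36] [-3.5 -7.3  7.7]
12.54 1.6 -1.591 [-1.47  0.62  0.39] [-3.4 -6.8  6.3]
```

```bash
python3 - <<'E'
from h import *
grip(0.0,50)
q=np.array(robot.observe()["joints"])
for i in range(3):
    q2=q.copy();q2[6]-=0.12*(i+1)
    robot.goto_joints(q2);s=robot.observe()
    print(round(s["t"],2),round(s["joints"][6]-q[6],3),np.round(s["wrist_torque"],2),np.round(s["contact_force"],1))
    if abs(s["wrist_torque"][2])>1.6: break
grip(0.68);p=robot.observe()["tcp_pos"]
robot.servo_line([p[0],p[1],175],feed=150)
p=[p[0]-20,p[1],260];robot.servo_line(p,feed=250)
im,ci=pins("wrist",["chuck_top","jaw0","jaw1","bit"]);save(cv2.resize(im,(800,600)),"w2.png")
print(robot.observe()["t"])
E
```

```text
13.01 -0.111 [-0.47  0.38  0.95] [-2.  -2.1  3.5]
13.26 -0.233 [-0.28  0.61  0.86] [-2.9 -0.9  3.8]
13.51 -0.355 [-0.42  0.74  0.64] [-3.5 -1.9  4.5]
chuck_top [(0.61, [509.6, 168.4, 96.4]), (0.55, [269.3, 212.4, 71.5])]
jaw0 [(0.6, [509.3, 169.0, 87.1]), (0.55, [276.7, 212.4, 68.8]), (0.46, [267.2, 216.0, 65.2])]
jaw1 [(0.6, [509.3, 169.0, 87.1]), (0.55, [276.7, 212.4, 68.8]), (0.46, [267.2, 216.0, 65.2])]
bit [(0.54, [511.0, 166.7, 58.3])]
15.6417
```

View pics/w2.png

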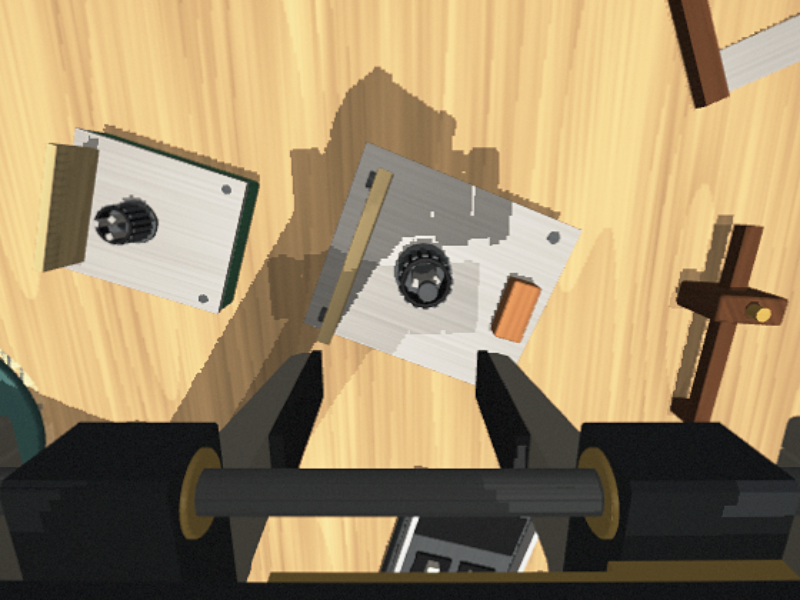

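The three jaws now close on the bit at (425,285), and the torque peaked at 0.95 N m before slipping at the hard stop, so the bit is tight. Next is the panel.

```bash
python3 - <<'E'
from h import *
yaw=-0.34
for f in(0,np.pi):
    for p in((515,-195,300),(540,-80,58)): print(f,p,np.round(kin.ik(p,down(yaw+f)),2))
robot.movep([515,-195,300],down(yaw));print(robot.observe()["t"],np.round(robot.observe()["joints"],2))
im,ci=pins("wrist",["panel","shutter_tab","glue","top_ring","top_cross","top_bar","top_triangle","top_disc","top_square"]); 
np.savez("w3.npz",**{k:np.array(v) for k,v in ci.items()}); cv2.imwrite("pics/w3raw.png",im[:,:,::-1])
c=np.array([537,-187.]);R=Ro.from_euler("z",yaw).as_matrix();W=lambda x,y,z:R@[x,y,z]+np.r_[c,0]
cen=px(W(0,0,40),ci);x0=int(max(0,cen[0]-120));y0=int(max(0,cen[1]-90))
big=cv2.resize(im[y0:y0+180,x0:x0+240,::-1],None,fx=3.3,fy=3.3,interpolation=cv2.INTER_CUBIC)
T=lambda p:tuple(int(v) for v in ((px(p,ci)-[x0,y0])*3.3))
bx=[(-70,-115),(70,-115),(70,115),(-70,115)]
for i in range(4): cv2.line(big,T(W(*bx[i],30)),T(W(*bx[(i+1)%4],30)),(0,255,0),1)
for x in(-25,25):
    for y in(-85,-35,15): cv2.circle(big,T(W(x,y,44)),3,(0,0,255),-1)
cv2.imwrite("pics/c2.png",big);print(x0,y0)
E
```

```text
0 (515, -195, 300) [ 1.16  0.46 -1.13  1.7   0.43  1.27 -1.98]
0 (540, -80, 58) [ 0.69  0.67 -0.79  1.93  0.65  0.82 -2.37]
3.141592653589793 (515, -195, 300) [ 1.24  0.56 -1.31  1.7   0.56  1.33  1.05]
3.141592653589793 (540, -80, 58) [ 1.    1.15 -1.42  1.91  1.21  1.3   0.4 ]
17.0083 [ 1.16  0.46 -1.13  1.7   0.43  1.27 -1.98]
panel [(0.75, [541.2, -191.1, -2.5])]
shutter_tab [(0.96, [528.4, -228.2, 72.4])]
glue [(0.76, [657.0, -240.7, 0.1]), (0.36, [510.0, 165.1, 87.4])]
top_ring []
top_cross [(0.75, [536.1, -281.9, 46.9]), (0.17, [490.8, -264.7, 41.5])]
top_bar [(0.47, [521.0, -175.4, 40.9]), (0.36, [791.2, 100.4, 2.4])]
top_triangle [(0.71, [564.2, -186.5, 40.4]), (0.25, [537.0, -281.1, 45.4])]
top_disc [(0.78, [489.1, -262.5, 40.0])]
top_square []
149 80
```

View pics/c2.png

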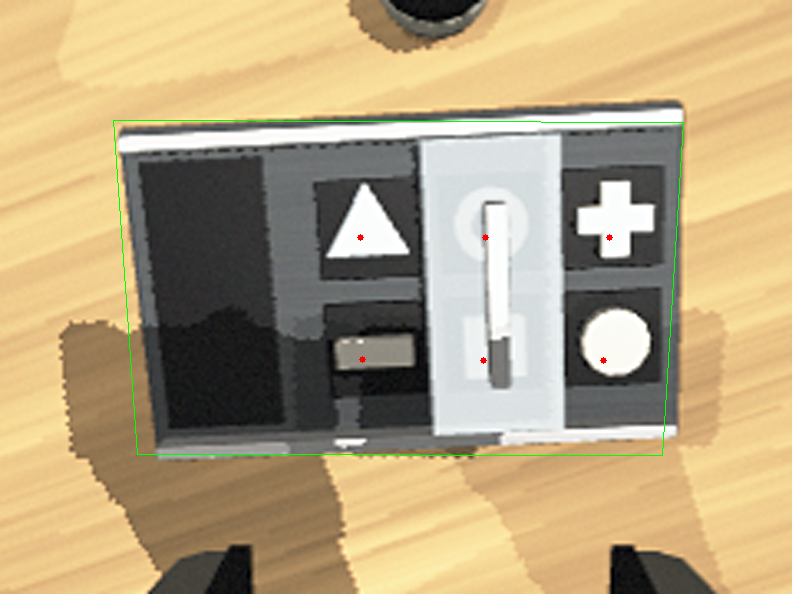

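The crop shows triangle (366,232), bar (375,352), cross (616,219) and disc (616,341). Under the clear shutter are the ring (491,223) and the square (495,347). The tab top runs from (493,204) to (498,338). I'll fit the panel pose from these pixels.

```bash
cat >> h.py <<'E'
def fit(pts,ci,zt=44):
    """pts: [(panel x,y),(u,v)] -> least-squares c, yaw of the panel"""
    A=np.array([p for p,_ in pts],float);B=np.array([ray_z(uv,ci,zt)[:2] for _,uv in pts])
    a,b=A-A.mean(0),B-B.mean(0)
    yaw=np.arctan2((a[:,0]*b[:,1]-a[:,1]*b[:,0]).sum(),(a*b).sum())
    R=Ro.from_euler("z",yaw).as_matrix()[:2,:2];c=B.mean(0)-R@A.mean(0)
    print("c",c,"yaw",yaw,"res",(B-(A@R.T+c)).round(1).tolist()); return c,yaw
E
python3 - <<'E'
from h import *
d=np.load("w3.npz");ci={k:d[k] for k in d}; ci["k1"]=float(ci["k1"])
F=lambda u,v:(149+u/3.3,80+v/3.3)
c,yaw=fit([((25,-85),F(616,219)),((-25,-85),F(616,341)),((-25,15),F(375,352)),((25,15),F(366,230)),((25,-35),F(491,223)),((-25,-35),F(495,347))],ci)
R=Ro.from_euler("z",yaw).as_matrix()[:2,:2]
for uv in((493,204),(498,338)): print("tab end (panel)",R.T@(ray_z(F(*uv),ci,76)[:2]-c))
print("tab pin",R.T@(np.array([528.4,-228.2])-c))
E
```

```text
c [ 539.35768474 -191.65028677] yaw -0.29007998710289984 res [[-0.4, 0.3], [0.2, 0.1], [0.1, -0.5], [-0.1, 0.2], [0.2, -0.0], [0.0, -0.0]]
tab end (panel) [ 34.1926588  -34.17416991]
tab end (panel) [-15.6669055  -34.54880126]
tab pin [ -0.0456104  -38.15691696]
```

```bash
cat >> h.py <<'E'
C=np.array([539.36,-191.65]);YAW=-0.290;RP=Ro.from_euler("z",YAW).as_matrix()[:2,:2]
def P(x,y,z): return [*(RP@[x,y]+C),z]
def pan(p): return RP.T@(np.array(p[:2])-C)
E
python3 - <<'E'
from h import *
o=down(YAW);grip(0.4,25)
robot.movep(P(0,-35.5,130),o); robot.servo_line(P(0,-35.5,60),feed=120)
grip(0,25);s=robot.observe();print(s["t"],s["grip_width"]*92,pan(s["tcp_pos"]),s["contact_force"].round(1) )
for y in(70,76,79,81,83):
    robot.servo_line(P(0,y,60),feed=100 if y==70 else 30);s=robot.observe()
    f=RP.T@s["contact_force"][:2];print(round(s["t"],2),pan(s["tcp_pos"]).round(1),f.round(1),s["contact_force"][2].round(1))
    if abs(f[1])>15:break
grip(0.35);s=robot.observe();y=pan(s["tcp_pos"])[1]
robot.servo_line(P(0,y,130),feed=200)
robot.movep(P(-20,-20,260),o)
im,ci=pins("wrist",["shutter_tab","top_ring","top_square","top_triangle","top_cross","top_bar"])
big=im[:,:,::-1].copy()
for n,p in dict(ring=(25,-35),cross=(25,-85),bar=(-25,15),tri=(25,15)).items():
    cv2.circle(big,tuple(int(round(v)) for v in px(P(*p,44),ci)),2,(0,0,255),-1)
cv2.imwrite("pics/w4.png",cv2.resize(big,(800,600)));print(robot.observe()["t"])
E
```

```text
20.0583 7.367894082752973 [  0.23951834 -35.54135038] [-0.1 -0.1  1.9]
21.27 [ 0.1 70.8] [-1.3  0.4] 6.0
21.62 [ 0.1 76.4] [-0.8  0.6] 5.5
21.87 [ 0.1 79.1] [-1.3  0.6] 6.2
22.12 [ 0.2 80.2] [-1.8 -1.8] 7.1
22.37 [ 0.2 80.3] [-1.1 -4.6] 9.4
shutter_tab [(0.75, [562.8, -117.2, 72.6]), (0.17, [567.7, -186.9, 41.6])]
top_ring [(0.72, [549.1, -234.1, 44.2]), (0.43, [489.4, -266.8, 44.2])]
top_square []
top_triangle [(0.85, [564.4, -187.1, 39.8])]
top_cross [(0.73, [537.9, -279.8, 48.7])]
top_bar [(0.8, [519.8, -170.6, 43.9])]
24.4583
```

View pics/w4.png

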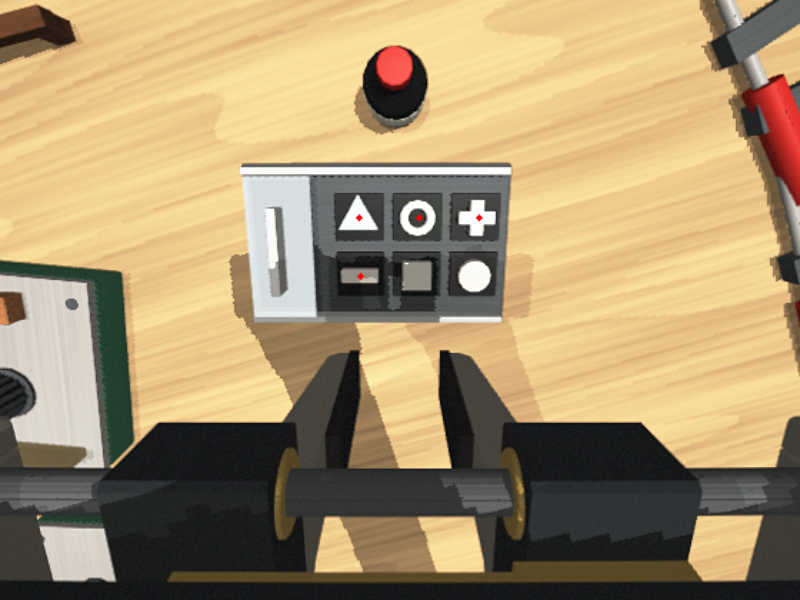

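The shutter is parked: the tab is at (275,250) and it stopped at panel y = 80.3. The ring is at (417,217), cross (478,217), bar (360,276) and triangle (358,217), all up, and the predicted marks land within about 1 mm. Now I'll press the keys in order.

```bash
cat > press.py <<'E'
from h import *
def press(n,x,y):
    robot.servo_line(P(x,y,54),feed=200)
    robot.hold(0.1);b=robot.observe()["contact_force"][2];robot.servo_line(P(x,y,39.5),feed=60)
    for z in np.arange(38.5,34,-0.5):
        robot.servo_line(P(x,y,z),feed=20);s=robot.observe();f=s["contact_force"][2]-b
        print(n,round(s["t"],2),z,s["tcp_pos"][2].round(2),f.round(1))
        if f>9: break
    robot.hold(0.1);robot.servo_line(P(x,y,54),feed=100);robot.hold(0.15)
E
python3 - <<'E'
from press import *
grip(0,10)
robot.movep(P(25,-35,70),down(YAW))
press("ring",24.5,-36);robot.servo_line(P(25,-35,54))
print(robot.observe()["t"])
E
```

```text
ring 26.85 38.5 39.0 4.9
ring 27.1 38.0 38.45 5.3
ring 27.35 37.5 38.4 8.4
ring 27.6 37.0 38.27 12.6
28.4167
```

The force kinks at 38.4 mm, which is the bottom of the key's travel, so the ring went fully home.

```bash
python3 - <<'E'
from press import *
press("cross",25,-85)
robot.servo_line(P(25,-85,75),feed=200);robot.servo_line(P(-25,15,75),feed=200)
press("bar",-25,15)
press("triangle",24,15)
robot.servo_line(P(0,-20,130),feed=250);robot.movep(P(-40,-20,300),down(YAW))
im,ci=pins("wrist",["shutter_tab"]);a=im
b=viewer.read_camera("top")
out=np.hstack([cv2.resize(a,(400,300)),cv2.resize(b[120:300,140:420],(400,300))]);save(out,"fin.png");print(robot.observe()["t"])
E
```

```text
cross 29.56 38.5 38.97 4.6
cross 29.81 38.0 38.48 6.5
cross 30.06 37.5 38.41 9.2
bar 32.59 38.5 39.02 4.3
bar 32.84 38.0 38.45 5.8
bar 33.09 37.5 38.36 9.2
triangle 34.79 38.5 38.75 4.1
triangle 35.04 38.0 38.45 6.7
triangle 35.29 37.5 38.39 11.5
shutter_tab [(0.68, [516.0, 171.7, -2.0]), (0.63, [562.6, -116.8, 74.6])]
37.2417
```

View pics/fin.png

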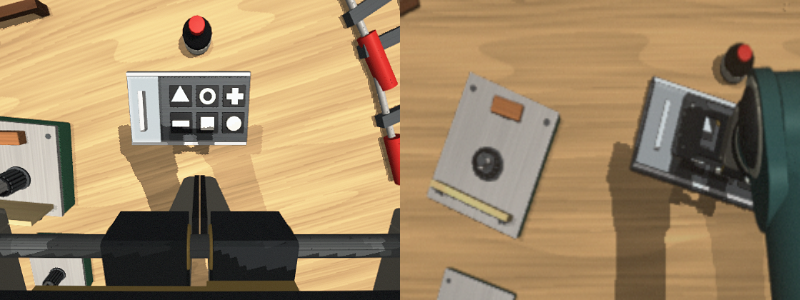

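In the picture all six keys are up, around (207,108). The shutter is parked at (142,110), and the offcut at (505,105) and the glue at (197,38) haven't moved. Handing in.

```bash
python3 -c "
from h import *
print(robot.job_done())"
```

```text
the job is handed in; nothing more can be done
None
```

The job is handed in at about 37 s: the bit is tight (turned to the hard stop), the shutter is parked against its stop, and ring, cross, bar and triangle were each pressed fully home in that order and let up; the result of the judging was not shown.

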